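# Put the seasonings away after cooking

## Robot

A 6-joint arm with a two-finger parallel gripper is mounted at the origin on a cart in front of the work surface, level with it; the furniture and walls round the work are solid. World frame = base frame: x ahead of the robot, y to its left, z up, the work surface at z = 0. Lengths are in mm, angles in degrees, forces in N, time in s.
With the tool pointing down it reaches from about 350 to 850 mm from the base axis. Payload 8.1 kg.
Tool frame: the origin (TCP) lies midway between the tips of the shut fingers; the grasp point (between the pads) lies 19 mm behind it; z points along the fingers, y is the line along which they close (so a half turn about z gives the same grasp; the last joint's range is limited). The gripper opens to 85 mm and grips with 20 to 120 N. Pads are 22 mm wide; open, the fingers measure 114 mm over their backs; the gripper's body (76 mm by 85 mm) begins 54 mm behind the grasp point. The pads swing forward as they close: fully open they stand 13 mm farther back than shut.
Start: joints at [69.362, 7.471, 85.268, -0, 87.261, -4.893], TCP at [162.791, 577.498, 231.292] pointing down, gripper open.
Joint ranges: [-169.43, 169.43], [-51.17, 129.36], [1.28, 143.12], [-76.62, 256.62], [0, 156.53], [-152.29, 152.29]. Speed limits (degrees/s): [136.94, 136.94, 159.86, 180, 180, 180].

## Interface

Orientations are given as [roll, pitch, yaw] about the fixed x, y, z axes, in that order (R = Rz(yaw) Ry(pitch) Rx(roll)).
In Python, from bench import r, optics, workorder gives the robot as it stands.
- The arm moves only by the shell command python3 -m handwheel 'ROWS' [FORCE]. ROWS is a JSON list of rows, 1 to 8 of them, each written [[rx, ry, rz], [dx, dy, dz], opening]: a rotation vector rx, ry, rz in degrees, then dx, dy, dz in units of 50 mm, then the finger opening in mm; each row is the pose to reach, as a shift and turn from the pose commanded when the command began, along the tool's axes at that moment; what a row does not reach only later rows make up. A row lasts 1/8 s, in which the tool goes at most 62.5 mm and 10.7 degrees, less where a joint would pass 70% of its speed; a pose out of reach is approached as far as the arm can. The fingers move at their own pace and stop on an object; FORCE is the grip in N (left out, the last holds). Time passes only in rows, so rows that do not move let the fingers close. It prints the time, the measured TCP pose, the force, the opening and the grip force at its end. Input that does not fit is refused with a message, and nothing moves.
- r.sense(): the state, without advancing time (a new reading comes with each control period).
- optics.snapshot(name): name is "side" or "top"; returns a dict with "pixels" (420x560x3 uint8, blue, green, red), "fx", "fy", "cx", "cy" (pixels), "D" ([k1, k2, p1, p2, k3] as OpenCV has them; the pictures are not rectified), "pose" (4x4, takes a point from camera to world coordinates). Camera axes: x right, y up, looking along -z (the intrinsics and any distortion apply to the point x, -y, -z); pixel columns grow to the right and rows downward; lengths in mm; the calibration is good to about 2 mm. A picture is of the moment at which its call begins. There is no depth.
- workorder.hand_in(): hands the job in; it is judged then, once.
The state is a dict: "time": time; "joint_pos": joint angles; "qd": joint speeds; "joint_efforts": joint torques, N m; "tool_pos": TCP position; "tcp_rot": TCP orientation; "ft_force": force on the tool from outside, world axes, zero at the start; "wrist_torque": the same for the moment, N m; "finger_gap": finger opening in mm; "grip_force": force on a finger pad.
Only numpy, scipy, OpenCV 4.12 (cv2) and the standard library are available. Lean on these libraries where they do the work, as an engineer would, in place of code of your own. Each camera call takes 0.05 s, during which the arm holds its last target. There are 200 camera calls.

## Task

Put the seasonings left standing about the worktop between the wall pier and the sink back where they belong: the salt shaker in the white well of the cruet stand, the pepper shaker in its dark walnut well, and the red-capped and the black-capped spice jar in the two free bays of the spice rack, one in each. Each must stand upright on the floor of its own place; leave the yellow-capped jar in its bay and knock nothing over.

Things in the scene. Friction and masses are not known exactly. Their poses are not given: they have to be found in the camera images.
- red_cap_jar: Red-capped spice jar, upright, loose: round, 45 mm across the cap, 106 mm tall, about 0.11 kg. Origin at the centre of its underside, z up. The cap, the top 20 mm, is fixed on; grip it at the cap. Belongs in the spice rack.
- black_cap_jar: Black-capped (green label) spice jar, upright, loose: round, 44 mm across the cap, 96 mm tall, about 0.11 kg. Origin at the centre of its underside, z up. The cap, the top 20 mm, is fixed on; grip it at the cap. Belongs in the spice rack.
- salt_shaker: Salt shaker, upright, loose: small glass shaker filled with white salt, light grey pierced dome on top; round, 44 mm across, 90 mm tall, about 0.1 kg. Origin at the centre of its underside, z up. Grip the glass 35 to 60 mm up (the dome, 34 mm across, is the top 20 mm). Belongs in the cruet stand.
- pepper_shaker: Pepper shaker, upright, loose: small glass shaker filled with dark grey pepper, black pierced dome on top; round, 44 mm across, 90 mm tall, about 0.1 kg. Origin at the centre of its underside, z up. Grip the glass 35 to 60 mm up (the dome, 34 mm across, is the top 20 mm). Belongs in the cruet stand.
- spice_rack: Spice rack, brown wood with steel rails, fixed: 216 (x) by 78 mm (y). Three open bays in a row along x, 62 x 62 mm inside, floors at z = 8 mm, centred at x = 0, 68 and 136 mm, y = 0: origin on its underside below the bay nearest the robot. Ends and one side 60 mm high, the rest 48 mm or less. Yellow-capped jar in the far bay. Set down, fingers closing along the rack's y.
- pier_corner (a point): Foot of the near right-hand corner of the grey wall pier that stands on the counter, solid and taller than the arm: it fills x from 0.42 to 0.84 m and y from -0.06 to +0.42 m. The arm starts on its left and the work is on its right: draw the arm in before swinging past, and keep elbow and forearm clear of it.
- cruet_stand: Cruet stand, fixed: two-tone block 80 (x) by 150 mm (y), 30 mm high, with a thin upright steel loop across its middle (plane y = 0, 74 mm wide, top at z = 100 mm). Origin: centre of its underside. Two round wells 60 mm wide, floors at z = 12 mm: at y = +37.5 mm in the white half (salt), at y = -37.5 mm in the dark walnut half (pepper). Set down, fingers closing along the stand's x.
- yellow_cap_jar: Yellow-capped (blue label) spice jar, upright, loose: round, 42 mm across the cap, 96 mm tall, about 0.11 kg. Origin at the centre of its underside, z up. The cap, the top 20 mm, is fixed on; grip it at the cap. It already stands in the far bay of the spice rack; leave it.

How it is judged:
By the outcome, as a careful person would: the job done as asked, in the order asked, and still so for the second after the job is handed in, with the robot touching nothing.
It also fails if it takes over 115 s, if anything falls off the work surface, if the arm or the gripper's body presses on something with over 40 N, if the wrist force passes 120 N, or if a joint passes its speed limit or range.

## Working session

There is one attempt and no reset: what is moved stays moved. The work goes in short steps, Python scripts to look and compute and a shell command to move; the robot and the scene stay as the last step left them, time stands still between calls to the robot, and variables do not carry over. Pictures are saved under pics/ and viewed, at most 17 in all, crops included, and the job is handed in when it is done.

```bash
ls; mkdir -p pics; python3 - <<'E'
from bench import r,optics
import cv2,numpy as np
for n in("side","top"):
    s=optics.snapshot(n);cv2.imwrite(f"pics/{n}0.png",s["pixels"]);np.save(f"pics/{n}0.npy",s,allow_pickle=True)
    print(n,[s[k] for k in("fx","fy","cx","cy","D")],np.round(s["pose"],3).tolist())
print(r.sense())
E
```

```text
pics
side [502.9625501738005, 502.9625501738005, 280.6772662123716, 211.83857356488772, array([-0.16001658,  0.        ,  0.        ,  0.        ,  0.        ])] [[0.922, 0.232, -0.311, 229.838], [-0.387, 0.594, -0.705, -893.978], [0.021, 0.77, 0.637, 591.467], [0.0, 0.0, 0.0, 1.0]]
top [419.47349504267544, 419.47349504267544, 275.08253270574806, 205.7838520189875, array([0.011598, 0.      , 0.      , 0.      , 0.      ])] [[0.121, 0.971, -0.206, 331.682], [-0.993, 0.117, -0.028, -279.029], [-0.003, 0.208, 0.978, 888.189], [0.0, 0.0, 0.0, 1.0]]
{'time': 0.1, 'joint_pos': array([ 6.93612055e+01,  7.51073754e+00,  8.53233212e+01, -1.90232608e-03,
        8.72627969e+01, -4.89454836e+00]), 'qd': array([-0.09977251, -0.19981078, -0.1168667 ,  0.04900659, -0.03899779,
       -0.00967841]), 'joint_efforts': array([ 1.62132048e-03, -5.70954323e+01, -5.01938367e+01, -1.33520987e-05,
        8.14888015e-03, -8.93597836e-07]), 'tool_pos': array([162.63312723, 577.01454316, 230.34710003]), 'tcp_rot': array([-1.79903335e+02, -6.37085036e-03,  1.64255841e+02]), 'ft_force': array([-0.45914013, -0.02274023, -0.05708926]), 'wrist_torque': array([ 0.04565302, -0.02604805,  0.0348256 ]), 'grip_force': 0.0, 'finger_gap': 85.21134070156593}
```

View pics/side0.png

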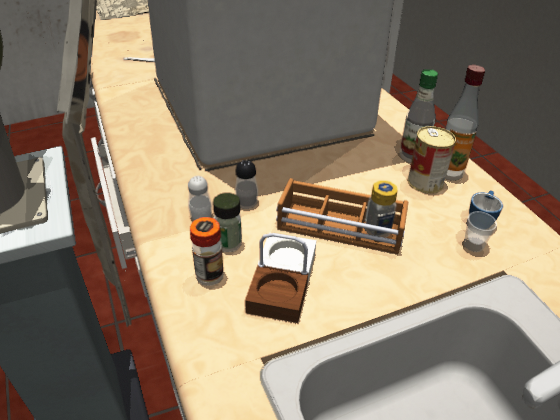

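View pics/top0.png

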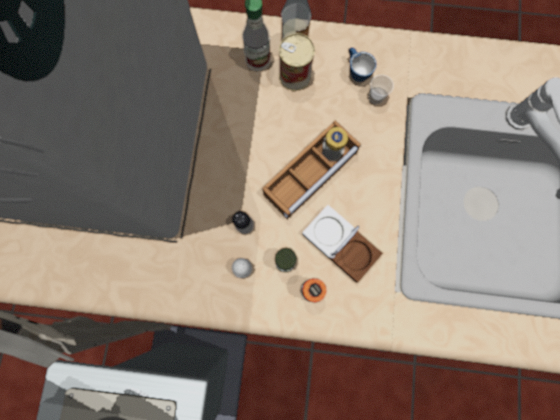

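The side view shows the red cap at (206,231), black cap (228,206), salt dome (199,185), pepper dome (246,170), the rack at x 278–407 and the cruet stand at (283,275). In the top view: red (315,290), black (286,260), salt (241,268), pepper (241,221), rack (264,190)–(360,155), stand (342,243). I'll zoom in on both.

```bash
cat > h.py <<'E'
import numpy as np,cv2
def ray(s,uv):
    K=np.array([[s["fx"],0,s["cx"]],[0,s["fy"],s["cy"]],[0,0,1]])
    p=cv2.undistortPoints(np.float64(uv).reshape(-1,1,2),K,np.array(s["D"])).reshape(-1,2)
    P=s["pose"];d=np.c_[p[:,0],-p[:,1],-np.ones(len(p))]@P[:3,:3].T
    return P[:3,3],d/np.linalg.norm(d,axis=1)[:,None]
def plane(s,uv,z):
    o,d=ray(s,uv);return o+d*((z-o[2])/d[:,2])[:,None]
def tri(s1,a,s2,b):
    o1,d1=ray(s1,a);o2,d2=ray(s2,b);out=[]
    for x,y in zip(d1,d2):
        t=np.linalg.lstsq(np.c_[x,-y],o2-o1,rcond=None)[0];p,q=o1+x*t[0],o2+y*t[1]
        out.append(np.r_[(p+q)/2,np.linalg.norm(p-q)])
    return np.array(out)
def load(n):return np.load(f"pics/{n}.npy",allow_pickle=True).item()
E
python3 - <<'E'
from h import *
a=load("side0")["pixels"][150:330,180:420];b=load("top0")["pixels"][110:310,220:390]
cv2.imwrite("pics/sc.png",cv2.resize(a,None,fx=3.3,fy=3.3,interpolation=cv2.INTER_CUBIC))
cv2.imwrite("pics/tc.png",cv2.resize(b,None,fx=3,fy=3,interpolation=cv2.INTER_CUBIC))
E
```

```text
(no output)
```

View pics/sc.png

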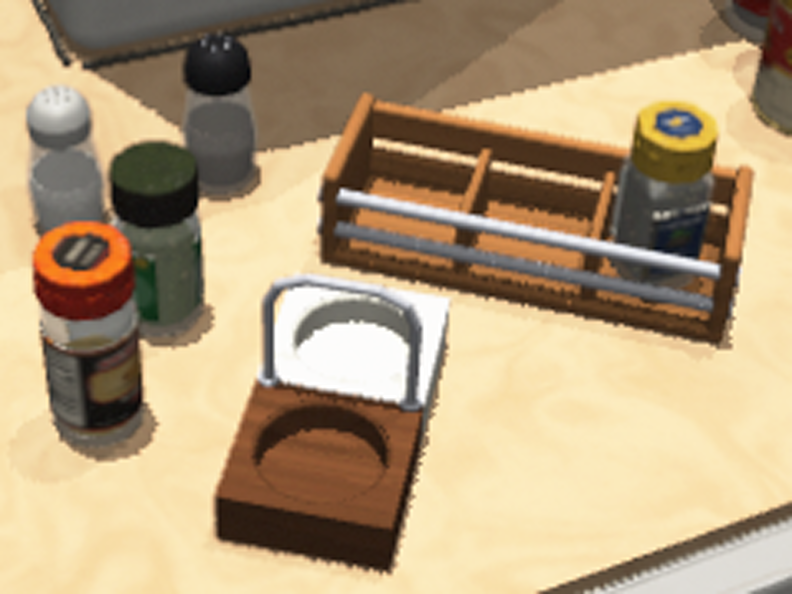

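View pics/tc.png

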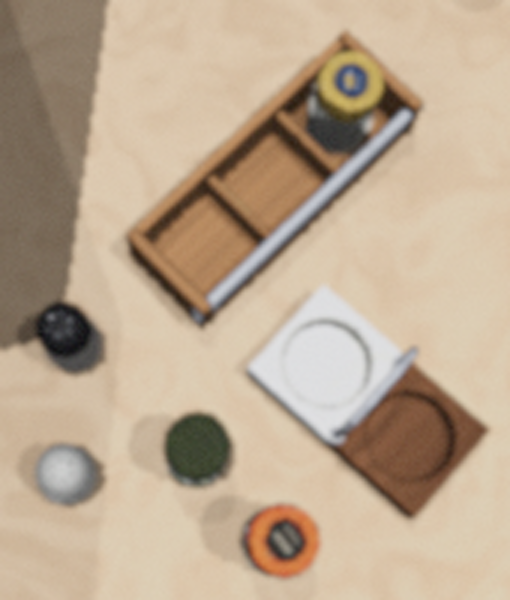

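The crops show, in crop pixels, the cap-top centres, the rack-end top corners and the stand's four top corners. In the side crop the red cap is at (84,250) and the white well at (357,338). In the top crop the red cap is at (285,538) and the white well at (327,363).

```bash
python3 - <<'E'
from h import *
np.set_printoptions(precision=1,suppress=True)
S,T=load("side0"),load("top0")
P={"red":((84,250),(285,538)),"black":((155,170),(198,444)),"salt":((57,97),(66,471)),"pepper":((215,45),(62,325)),"yellow":((677,128),(352,80)),
"rk_nb":((370,98),(133,240)),"rk_nf":((327,185),(205,318)),"rk_fb":((745,170),(347,35)),"rk_ff":((725,272),(420,105)),
"st_wr":((448,298),(323,290)),"st_wl":((285,288),(250,368)),"st_dr":((393,527),(486,430)),"st_dl":((220,497),(412,515)),
"wellW":((357,338),(327,363)),"wellD":((320,442),(403,435))}
f=lambda p,k,o:(np.array(p)+.5)/k-.5+o
R={}
for n,(a,b) in P.items():
    R[n]=tri(S,[f(a,3.3,(180,150))],T,[f(b,3,(220,110))])[0];print(n,R[n])
b=f((412,515),3,(220,110))
for n,ex in(("rack",R["rk_fb"]+R["rk_ff"]-R["rk_nb"]-R["rk_nf"]),("stand y",R["st_wr"]+R["st_wl"]-R["st_dr"]-R["st_dl"])):
    print(n,np.degrees(np.arctan2(ex[1],ex[0])),np.linalg.norm(ex[:2])/2)
# red by mask
for s in(S,T):
    h=cv2.cvtColor(s["pixels"],cv2.COLOR_BGR2HSV);m=cv2.inRange(h,(0,190,90),(14,255,255))
    n,l,st,c=cv2.connectedComponentsWithStats(m)
    print([(st[i],c[i]) for i in range(1,n) if 60<st[i,4]<900 ])
E
```

```text
red [ 351.  -346.9  107.4    0.2]
black [ 402.5 -288.    94.2    0.4]
salt [ 375.8 -207.6   90.5    0.1]
pepper [ 467.7 -192.1   90.3    0.5]
yellow [ 650.8 -360.9  103.6    1.3]
rk_nb [ 539.7 -229.5   60.6    6. ]
rk_nf [ 492.5 -283.9   54.8    4.6]
rk_fb [ 701.4 -359.    60.9    0.5]
rk_ff [ 657.3 -414.5   51.     5.4]
st_wr [ 525.7 -363.    32.7    3.4]
st_wl [ 461.8 -317.7   23.7    6.4]
st_dr [ 442.4 -482.5   28.8    2.5]
st_dl [ 379.3 -437.3   27.     2. ]
wellW [ 474.4 -370.5   30.5    1.3]
wellD [ 431.6 -426.4   30.6    1.8]
rack -38.55504718223377 208.6795903086499
stand y 55.26105039779166 145.50185421984267
[(array([454, 143,  18,   7,  82], dtype=int32), array([462.7, 146.1])), (array([ 74, 216,  16,  19,  91], dtype=int32), array([ 81.7, 225.8])), (array([190, 218,  30,  25, 349], dtype=int32), array([203.8, 230.1])), (array([ 74, 243,  21,  11,  76], dtype=int32), array([ 84.2, 248. ])), (array([140, 363,  26,  27, 148], dtype=int32), array([149.6, 375. ])), (array([144, 395,  14,  17,  66], dtype=int32), array([149.4, 403.1]))]
[]
```

The manual's scale: shifts go in units of 50 mm. Converting my numbers, -245 mm is -4.9, -200 mm is -4.

```bash
python3 -m handwheel '[[[0,0,0],[0,-1,0],40],[[0,0,0],[0,-2,0],40],[[0,0,0],[0,-3,0],40],[[0,0,0],[0,-4,0],40],[[0,0,0],[0,-4.9,0],40],[[0,0,0],[0,-4.9,0],40]]'
cat >> h.py <<'E'
def go(x,y,z,cl):
    """shift in tool axes from measured pose to target TCP with closing line at angle cl (mod 180, or 360 if cl given so)"""
    from bench import r
    from scipy.spatial.transform import Rotation as R
    s=r.sense();A=R.from_euler("xyz",s["tcp_rot"],degrees=True)
    yaw=s["tcp_rot"][2];q=R.from_euler("xyz",[180,0,cl+90],degrees=True)
    d=A.inv().apply(np.array([x,y,z])-s["tool_pos"]);v=(A.inv()*q).as_rotvec(degrees=True)
    print("tcp",s["tool_pos"].round(1),s["tcp_rot"].round(1),"| rot",v.round(1),"shift",d.round(1),"J",s["joint_pos"].round(0))
E
python3 - <<'E'
from h import *
np.set_printoptions(precision=1,suppress=True)
S,T=load("side0"),load("top0")
f=lambda p,k,o:(np.array(p)+.5)/k-.5+o
side=lambda a:f(a,3.3,(180,150)); top=lambda a:f(a,3,(220,110))
for n,z,a,b in(("rack nb nf fb ff",60,[(370,98),(327,185),(745,170),(728,265)],[(133,240),(205,318),(347,35),(420,105)]),
 ("stand wr wl dr dl",30,[(448,298),(285,288),(393,527),(220,497)],[(323,290),(250,368),(486,430),(412,515)]),
 ("wells",30,[(357,338),(320,442)],[(327,363),(403,435)])):
    for s,g,p in((S,side,a),(T,top,b)):
        Q=plane(s,[g(x) for x in p],z)[:,:2];e=(Q[2]+Q[3]-Q[0]-Q[1])/2 if len(Q)==4 else Q[1]-Q[0]
        print(n,Q.tolist() and Q.ravel(),"c",Q.mean(0),"len",np.linalg.norm(e),"ang",np.degrees(np.arctan2(e[1],e[0])))
E
```

```text
time: 0.85
tool_pos: [95.7, 340.0, 231.2]
tcp_rot: [179.9, 0.0, 164.2]
ft_force: [0.3, 1.4, 0.6]
finger_gap: 40.1
grip_force: 0.0
rack nb nf fb ff [ 543.3 -228.7  492.4 -289.9  701.9 -358.   651.4 -418.7] c [ 597.2 -323.8] len 204.65096379388547 ang -39.106493738460664
rack nb nf fb ff [ 536.9 -228.7  489.3 -283.3  702.1 -359.2  656.5 -414.1] c [ 596.2 -321.3] len 211.38080853315347 ang -38.176823242115894
stand wr wl dr dl [ 528.9 -360.6  456.  -323.9  443.2 -483.5  379.5 -439.9] c [ 451.9 -402. ] len 144.43573461253797 ang -124.17577253828057
stand wr wl dr dl [ 524.6 -362.8  464.  -318.2  441.  -481.9  378.2 -436.6] c [ 451.9 -399.9] len 145.8631459411381 ang -125.49590495596432
wells [ 475.3 -370.1  432.8 -426. ] c [ 454. -398.] len 70.30442973802334 ang -127.23682781400132
wells [ 473.8 -370.4  430.8 -426.2] c [ 452.3 -398.3] len 70.49105405932329 ang -127.57437517671647
```

Converted, -52 mm is -1.04, -4 mm is -0.08.

```bash
python3 -m handwheel '[[[0,0,8.6],[-1.04,-0.08,0],40],[[0,0,17.2],[-2.08,-0.32,0],40],[[0,0,25.8],[-3.04,-0.7,0],40],[[0,0,34.4],[-3.96,-1.22,0],40],[[0,0,43],[-4.78,-1.88,0],40],[[0,0,51.6],[-5.48,-2.66,0],40],[[0,0,51.6],[-5.48,-2.66,0],40]]'; python3 -c "
from h import *
go(375.8,-207.6,150,-35)"
```

```text
time: 1.72
tool_pos: [325.8, 136.5, 231.1]
tcp_rot: [-180.0, 0.0, 112.2]
ft_force: [0.1, 0.8, 0.7]
finger_gap: 39.8
grip_force: 0.0
tcp [325.8 136.5 231.1] [-180.     0.   112.2] | rot [-0.   0.1 57.2] shift [-337.5  -83.4   81.4] J [ 14. -34. 121.  -0.  93.  -8.]
```

```bash
python3 -m handwheel '[[[0,0,8.6],[-1.04,-0.08,0],40],[[0,0,17.2],[-2.08,-0.32,0],40],[[0,0,25.8],[-3.04,-0.7,0],40],[[0,0,34.4],[-3.96,-1.22,0],40],[[0,0,43],[-4.78,-1.88,0],40],[[0,0,51.6],[-5.48,-2.66,0],68],[[0,0,51.6],[-5.48,-2.66,0],68]]'; python3 -c "
from h import *
go(375.8,-207.6,150,-35)"
```

```text
time: 2.6
tool_pos: [306.0, -166.9, 231.1]
tcp_rot: [-180.0, 0.0, 60.7]
ft_force: [0.0, -0.0, -0.7]
finger_gap: 67.9
grip_force: 0.0
tcp [ 306.  -166.9  231.1] [-180.     0.    60.7] | rot [-0.   0.   5.7] shift [-1.3 80.8 81.1] J [-37. -35. 121.  -0.  94.  -8.]
```

```bash
python3 -m handwheel '[[[0,0,5.7],[-0.026,0.8,0.8],68],[[0,0,5.7],[-0.026,1.616,1.6],68],[[0,0,5.7],[-0.026,1.616,2.5],68],[[0,0,5.7],[-0.026,1.616,3.3],68],[[0,0,5.7],[-0.026,1.616,4.02],68],[[0,0,5.7],[-0.026,1.616,4.02],68]]' 30 && python3 -m handwheel '[[[0,0,0],[0,0,0],35],[[0,0,0],[0,0,0],35],[[0,0,0],[0,0,0],35],[[0,0,0],[0,0,0],35],[[0,0,0],[0,0,0],35]]'; python3 - <<'E'
from h import *
from bench import optics
s=optics.snapshot("side");cv2.imwrite("pics/s1.png",cv2.resize(s["pixels"][100:340,150:430],None,fx=2,fy=2))
E
```

```text
time: 3.35
tool_pos: [375.4, -201.5, 27.2]
tcp_rot: [-179.6, -0.0, 55.6]
ft_force: [0.0, -0.0, -0.4]
finger_gap: 68.1
grip_force: 0.0
time: 3.98
tool_pos: [378.4, -205.5, 32.6]
tcp_rot: [179.8, -0.0, 55.4]
ft_force: [-1.5, 4.7, 5.9]
finger_gap: 39.2
grip_force: 29.9
```

View pics/s1.png

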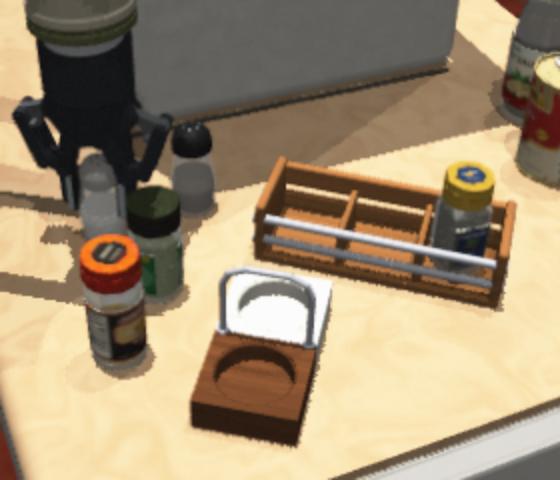

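Gripped at a 39 mm gap. The shaker (crop (100,200)) sits upright between the fingers, so I'll lift.

```bash
python3 -m handwheel '[[[0,0,0],[0,0,-0.3],35],[[0,0,0],[0,0,-0.9],35],[[0,0,0],[0,0,-1.8],35],[[0,0,0],[0,0,-2.8],35],[[0,0,0],[0,0,-2.8],35]]'; python3 -c "
from h import *
from bench import optics
go(474.3,-370,172,-35.5)
for n in('side','top'):
  s=optics.snapshot(n);np.save(f'pics/{n}2.npy',s,allow_pickle=True);cv2.imwrite(f'pics/{n}2.png',cv2.resize(s['pixels'][60:330,130:430],None,fx=2,fy=2))"
```

```text
time: 4.65
tool_pos: [379.8, -207.2, 177.1]
tcp_rot: [179.3, 0.0, 55.4]
ft_force: [-0.9, -0.4, -1.6]
finger_gap: 39.1
grip_force: 30.2
tcp [ 379.8 -207.2  177.1] [179.3   0.   55.4] | rot [0.7 0.  0.9] shift [-80.3 170.2   7.1] J [-35. -18. 115.  -0.  83.  -1.]
```

View pics/side2.png

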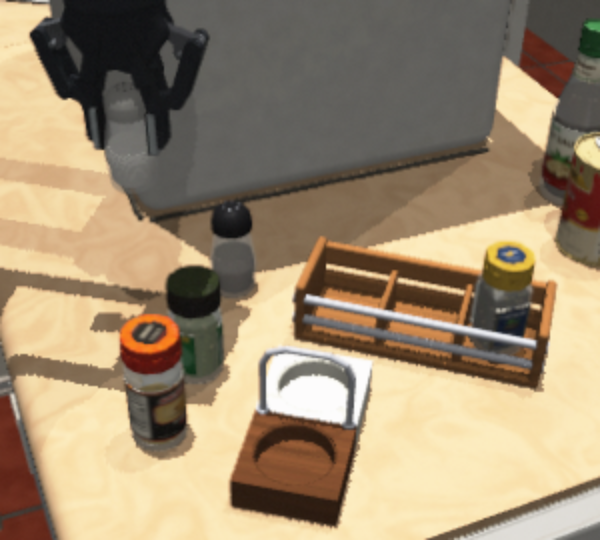

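The salt is held upright at crop (130,140), clear of everything.

```bash
python3 -m handwheel '[[[0,0,0.5],[-0.4,0.86,0],35],[[0,0,0.9],[-0.8,1.7,0],35],[[0,0,0.9],[-1.2,2.56,0],35],[[0,0,0.9],[-1.6,3.4,0],35],[[0,0,0.9],[-1.6,3.4,0],35],[[0,0,0.9],[-1.6,3.4,0],35]]'; python3 -c "
from h import *
from bench import optics
go(474.3,-370,50,-35.5)
for n in('side','top'):
  s=optics.snapshot(n);cv2.imwrite(f'pics/{n}3.png',cv2.resize(s['pixels'][60:330,200:430],None,fx=1.7,fy=1.7))
cv2.imwrite('pics/c3.png',np.hstack([cv2.imread('pics/side3.png'),cv2.imread('pics/top3.png')]))"
```

```text
time: 5.5
tool_pos: [470.3, -366.6, 168.6]
tcp_rot: [-179.8, -0.0, 54.4]
ft_force: [-0.0, 1.1, -0.4]
finger_gap: 38.5
grip_force: 30.3
tcp [ 470.3 -366.6  168.6] [-179.8   -0.    54.4] | rot [-0.2 -0.  -0.1] shift [ -0.5   5.6 118.6] J [-43.   9.  90.   0.  81.  -7.]
```

View pics/c3.png

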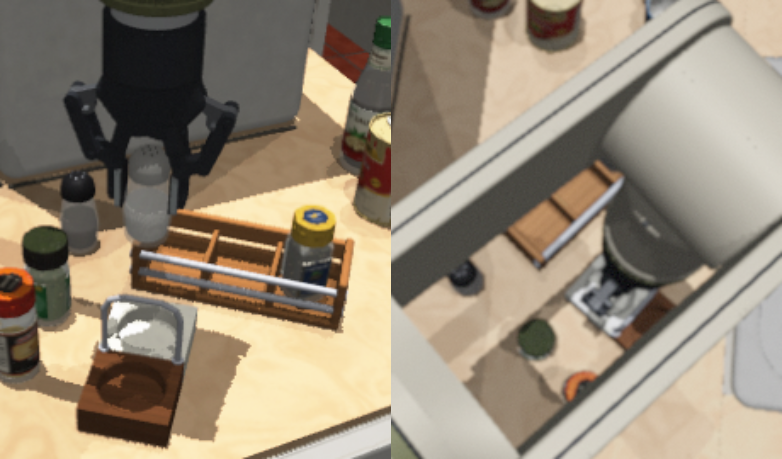

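The shaker hangs upright over the white well, with its base at crop (148,235). I'll check its offset from the TCP by ray casting.

```bash
python3 -c "
from h import *
from bench import optics,r
s=optics.snapshot('side');print(plane(s,[(287,198),(200+148/1.7,60+152/1.7)],137)[0],plane(s,[(200+150/1.7,60+152/1.7)],227));print(r.sense()['tool_pos'])
go(474.3,-370,50,-35.5)"
```

```text
[ 472.54797891 -365.21065097  137.        ] [[ 468.05363203 -373.27179571  227.        ]]
[ 470.84162546 -366.49603943  170.29765968]
tcp [ 470.8 -366.5  170.3] [-180.    -0.    54.5] | rot [-0. -0. -0.] shift [ -0.9   4.9 120.3] J [-43.   9.  90.   0.  81.  -7.]
```

Consistent with the TCP. Lowering in steps.

Converted, 118 mm is 2.36, 105 mm is 2.1.

```bash
python3 -m handwheel '[[[0,0,0],[-0.02,0.1,0.8],35],[[0,0,0],[-0.02,0.1,1.6],35],[[0,0,0],[-0.02,0.1,2.1],35],[[0,0,0],[-0.02,0.1,2.36],35],[[0,0,0],[-0.02,0.1,2.36],35],[[0,0,0],[-0.02,0.1,2.36],35],[[0,0,0],[-0.02,0.1,2.36],35]]' && python3 -m handwheel '[[[0,0,0],[0,0,0.04],35],[[0,0,0],[0,0,0.08],35],[[0,0,0],[0,0,0.12],35],[[0,0,0],[0,0,0.16],35],[[0,0,0],[0,0,0.16],35]]'; python3 -c "
from h import *
from bench import optics,r
go(474.3,-370,50,-35.5)
s=optics.snapshot('side');cv2.imwrite('pics/s4.png',cv2.resize(s['pixels'][100:330,190:430],None,fx=2,fy=2))"
```

```text
time: 6.52
tool_pos: [475.5, -372.0, 54.0]
tcp_rot: [179.8, 0.0, 54.5]
ft_force: [0.4, -0.6, -0.0]
finger_gap: 38.7
grip_force: 30.3
time: 7.15
tool_pos: [474.7, -371.2, 44.7]
tcp_rot: [-180.0, 0.0, 54.5]
ft_force: [-2.0, 2.5, 3.8]
finger_gap: 38.9
grip_force: 31.0
tcp [ 474.7 -371.2   44.7] [-180.     0.    54.5] | rot [-0.  0. -0.] shift [ 0.7 -1.  -5.3] J [-43.  17.  94.  -0.  68.  -7.]
```

View pics/s4.png

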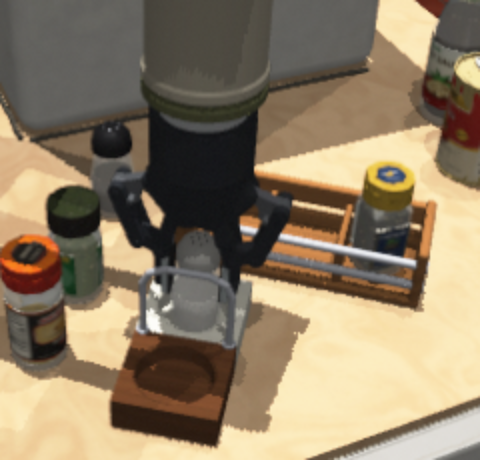

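The salt is inside the white well (crop (195,290)), with contact felt. Releasing and rising.

```bash
python3 -m handwheel '[[[0,0,0],[0,0,0.02],35],[[0,0,0],[0,0,0.02],60],[[0,0,0],[0,0,0.02],66],[[0,0,0],[0,0,0.02],66],[[0,0,0],[0,0,-0.8],66],[[0,0,0],[0,0,-1.8],66],[[0,0,0],[0,0,-2.6],66],[[0,0,0],[0,0,-2.6],66]]'; python3 -c "
from h import *
go(467.7,-192.1,150,-35.5)
go(467.7,-192.1,150,-10)"
```

```text
time: 8.2
tool_pos: [476.8, -373.1, 179.3]
tcp_rot: [179.5, 0.1, 54.5]
ft_force: [0.6, -0.0, -1.0]
finger_gap: 66.3
grip_force: 0.0
tcp [ 476.8 -373.1  179.3] [1.795e+02 1.000e-01 5.450e+01] | rot [ 0.5  0.1 -0. ] shift [ 142.  -112.8   28.2] J [-43.   9.  89.   0.  82.  -7.]
tcp [ 476.8 -373.1  179.3] [1.795e+02 1.000e-01 5.450e+01] | rot [  0.4   0.2 -25.5] shift [ 142.  -112.8   28.2] J [-43.   9.  89.   0.  82.  -7.]
```

```bash
python3 -m handwheel '[[[0,0,0],[0.72,-0.56,0],66],[[0,0,0],[1.44,-1.12,0],66],[[0,0,0],[2.14,-1.7,0],66],[[0,0,0],[2.84,-2.26,0],66],[[0,0,0],[2.84,-2.26,0.4],66],[[0,0,0],[2.84,-2.26,0.56],66],[[0,0,0],[2.84,-2.26,0.56],66]]'; python3 -c "
from h import *
from bench import optics
go(467.7,-192.1,30,-35.5)
s=optics.snapshot('side');cv2.imwrite('pics/s5.png',cv2.resize(s['pixels'][80:310,170:430],None,fx=2,fy=2))"
```

```text
time: 9.07
tool_pos: [464.5, -189.9, 145.0]
tcp_rot: [-179.9, 0.0, 54.4]
ft_force: [0.2, -0.5, 0.2]
finger_gap: 66.0
grip_force: 0.0
tcp [ 464.5 -189.9  145. ] [-179.9    0.    54.4] | rot [-0.1  0.  -0.1] shift [1.00e-01 4.20e+00 1.15e+02] J [-28.  -4. 106.  -0.  78.   7.]
```

View pics/s5.png

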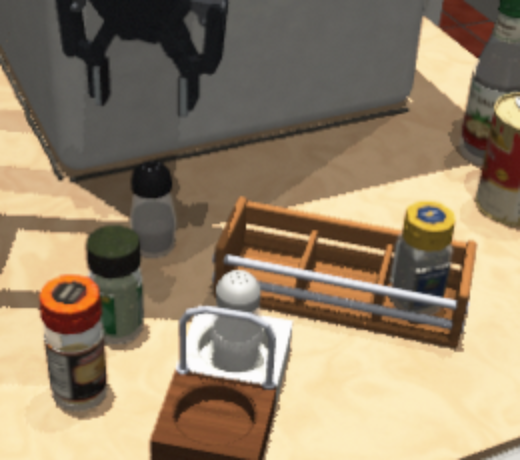

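The salt stands upright in the white well (crop (238,320)), and the gripper is above the pepper (crop (152,205)). Descending and gripping.

Converted, 40 mm is 0.8, 3 mm is 0.06.

```bash
python3 -m handwheel '[[[0,0,0],[0,0.06,0.8],66],[[0,0,0],[0,0.06,1.6],66],[[0,0,0],[0,0.06,2.26],66],[[0,0,0],[0,0.06,2.26],66],[[0,0,0],[0,0.06,2.26],66],[[0,0,0],[0,0.06,2.26],66]]' && python3 -m handwheel '[[[0,0,0],[0,0,0],35],[[0,0,0],[0,0,0],35],[[0,0,0],[0,0,0],35],[[0,0,0],[0,0,0],35],[[0,0,0],[0,0,0],35]]' 30 && python3 -m handwheel '[[[0,0,0],[0,0,-0.3],35],[[0,0,0],[0,0,-1],35],[[0,0,0],[0,0,-2],35],[[0,0,0],[0,0,-2.8],35],[[0,0,0],[0,0,-2.8],35],[[0,0,0],[0,0,-2.8],35]]';  python3 -c "
from h import *
go(431,-429.5,172,-35.5)"
```

```text
time: 9.88
tool_pos: [469.3, -192.7, 35.5]
tcp_rot: [179.8, -0.0, 54.4]
ft_force: [0.4, 0.9, -0.4]
finger_gap: 65.9
grip_force: 0.0
time: 10.5
tool_pos: [468.8, -192.2, 34.7]
tcp_rot: [179.9, -0.0, 54.5]
ft_force: [0.1, 0.5, 5.8]
finger_gap: 37.7
grip_force: 29.8
time: 11.25
tool_pos: [467.5, -191.6, 173.4]
tcp_rot: [180.0, 0.0, 54.5]
ft_force: [0.3, -0.1, -1.2]
finger_gap: 37.8
grip_force: 30.1
tcp [ 467.5 -191.6  173.4] [180.    0.   54.5] | rot [ 0.  0. -0.] shift [-214.8  108.6    1.4] J [-28.  -5. 104.  -0.  81.   7.]
```

```bash
python3 -m handwheel '[[[0,0,0],[-0.86,0.44,0],35],[[0,0,0],[-1.72,0.86,0],35],[[0,0,0],[-2.58,1.3,0],35],[[0,0,0],[-3.44,1.74,0],35],[[0,0,0],[-4.3,2.18,0],35],[[0,0,0],[-4.3,2.18,0],35],[[0,0,0],[-4.3,2.18,0],35],[[0,0,0],[-4.3,2.18,0],35]]'; python3 -c "
from h import *
from bench import optics
go(431,-429.5,56,-35.5)
s=optics.snapshot('side');cv2.imwrite('pics/s6.png',cv2.resize(s['pixels'][80:330,170:430],None,fx=2,fy=2))"
```

```text
time: 12.25
tool_pos: [431.5, -428.6, 172.6]
tcp_rot: [-179.9, -0.0, 54.5]
ft_force: [-0.2, 0.5, -0.2]
finger_gap: 37.6
grip_force: 30.2
tcp [ 431.5 -428.6  172.6] [-179.9   -0.    54.5] | rot [-0.1 -0.   0. ] shift [ -1.1   0.3 116.6] J [-50.  11.  88.   0.  82. -14.]
```

View pics/s6.png

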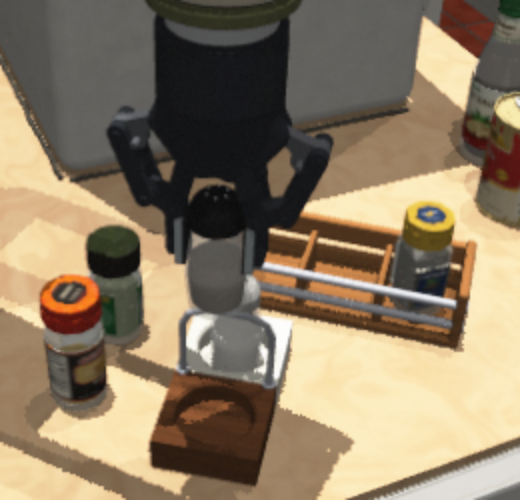

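The pepper hangs upright above the walnut well (crop (217,245)), clear of the salt. Lowering.

Converted, -1 mm is -0.02, 117 mm is 2.34.

```bash
python3 -m handwheel '[[[0,0,0],[-0.02,0,0.8],35],[[0,0,0],[-0.02,0,1.6],35],[[0,0,0],[-0.02,0,2.1],35],[[0,0,0],[-0.02,0,2.3],35],[[0,0,0],[-0.02,0,2.34],35],[[0,0,0],[-0.02,0,2.34],35]]' && python3 -m handwheel '[[[0,0,0],[0,0,0.04],35],[[0,0,0],[0,0,0.08],35],[[0,0,0],[0,0,0.12],35],[[0,0,0],[0,0,0.16],35],[[0,0,0],[0,0,0.2],35],[[0,0,0],[0,0,0.2],35]]'; python3 -c "
from h import *
from bench import optics
s=optics.snapshot('side');cv2.imwrite('pics/s7.png',cv2.resize(s['pixels'][80:330,170:430],None,fx=2,fy=2))"
```

```text
time: 13.05
tool_pos: [431.6, -431.4, 57.8]
tcp_rot: [179.9, 0.0, 54.5]
ft_force: [-0.4, 0.5, 0.2]
finger_gap: 37.8
grip_force: 30.2
time: 13.8
tool_pos: [430.8, -430.9, 46.7]
tcp_rot: [-180.0, 0.0, 54.5]
ft_force: [-1.6, 2.1, 4.0]
finger_gap: 37.2
grip_force: 30.8
```

View pics/s7.png

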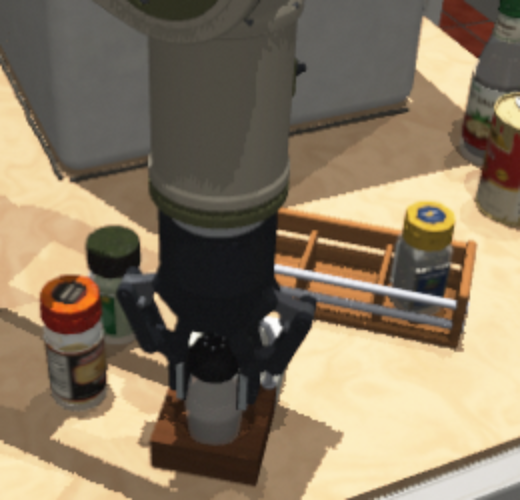

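The pepper is seated in the walnut well (crop (215,400)). Releasing and going to the red jar.

```bash
python3 -m handwheel '[[[0,0,0],[0,0,0],60],[[0,0,0],[0,0,0],66],[[0,0,0],[0,0,0],66],[[0,0,0],[0,0,-0.8],66],[[0,0,0],[0,0,-1.8],66],[[0,0,0],[0,0,-2.7],66],[[0,0,0],[0,0,-2.7],66]]'; python3 -c "
from h import *
from bench import optics
go(351,-346.9,150,-35.5)
s=optics.snapshot('side');np.save('pics/side8.npy',s,allow_pickle=True)"
```

```text
time: 14.72
tool_pos: [432.9, -433.2, 187.0]
tcp_rot: [179.5, 0.1, 54.5]
ft_force: [0.7, 0.1, 0.3]
finger_gap: 66.0
grip_force: 0.0
tcp [ 432.9 -433.2  187. ] [1.795e+02 1.000e-01 5.450e+01] | rot [ 0.5  0.1 -0. ] shift [  22.7 -117.1   35.9] J [-50.  10.  87.   0.  82. -14.]
```

```bash
python3 -m handwheel '[[[0,0,0],[0.16,-0.8,0],66],[[0,0,0],[0.32,-1.6,0],66],[[0,0,0],[0.46,-2.34,0],66],[[0,0,0],[0.46,-2.34,0.6],66],[[0,0,0],[0.46,-2.34,0.6],66],[[0,0,0],[0.46,-2.34,0.6],66]]'; python3 -c "
from h import *
from bench import optics
go(351,-346.9,77,-35.5)
s=optics.snapshot('side');cv2.imwrite('pics/s9.png',cv2.resize(s['pixels'][80:330,150:430],None,fx=2,fy=2))"
```

```text
time: 15.52
tool_pos: [348.9, -343.9, 151.0]
tcp_rot: [-179.9, -0.0, 54.5]
ft_force: [0.8, -0.3, 0.2]
finger_gap: 66.0
grip_force: 0.0
tcp [ 348.9 -343.9  151. ] [-179.9   -0.    54.5] | rot [-0.1 -0.  -0. ] shift [-1.2  3.5 74. ] J [-51.  -7. 108.   0.  79. -15.]
```

View pics/s9.png

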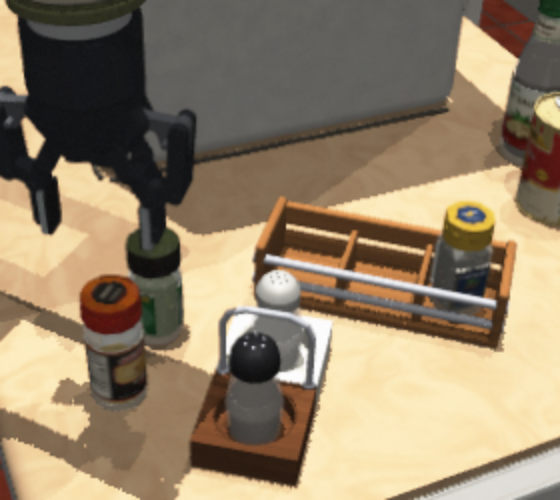

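Both shakers stand in their wells, and the gripper is above the red cap (crop (110,295)). Descending and gripping.

```bash
python3 -m handwheel '[[[0,0,0],[-0.02,0.06,0.7],66],[[0,0,0],[-0.02,0.06,1.2],66],[[0,0,0],[-0.02,0.06,1.44],66],[[0,0,0],[-0.02,0.06,1.44],66],[[0,0,0],[-0.02,0.06,1.44],66]]' && python3 -m handwheel '[[[0,0,0],[0,0,0],38],[[0,0,0],[0,0,0],38],[[0,0,0],[0,0,0],38],[[0,0,0],[0,0,0],38],[[0,0,0],[0,0,0],38]]' 40 && python3 -m handwheel '[[[0,0,0],[0,0,-0.3],38],[[0,0,0],[0,0,-1],38],[[0,0,0],[0,0,-2],38],[[0,0,0],[0,0,-2.8],38],[[0,0,0],[0,0,-2.8],38],[[0,0,0],[0,0,-2.8],38]]';  python3 -c "
from h import *
go(597,-322,215,51.4)"
```

```text
time: 16.2
tool_pos: [351.6, -347.4, 80.6]
tcp_rot: [179.9, 0.0, 54.5]
ft_force: [-0.1, -1.0, 0.4]
finger_gap: 65.7
grip_force: 0.0
time: 16.82
tool_pos: [351.4, -347.4, 80.7]
tcp_rot: [179.9, 0.0, 54.5]
ft_force: [-0.7, 1.2, 6.3]
finger_gap: 43.4
grip_force: 40.3
time: 17.58
tool_pos: [350.7, -346.4, 219.1]
tcp_rot: [-180.0, -0.0, 54.5]
ft_force: [-0.1, 0.0, -0.5]
finger_gap: 43.6
grip_force: 41.0
tcp [ 350.7 -346.4  219.1] [-180.    -0.    54.5] | rot [ -0.   -0.  -86.9] shift [163.  186.2   4.1] J [-51.  -9. 103.   0.  86. -15.]
```

```bash
python3 -m handwheel '[[[0,0,-10],[0.46,0.54,0],38],[[0,0,-20],[0.94,1.06,0],38],[[0,0,-30],[1.4,1.6,0],38],[[0,0,-40],[1.86,2.12,0],38],[[0,0,-50],[2.34,2.66,0],38],[[0,0,-60],[2.8,3.2,0],38],[[0,0,-70],[3.26,3.72,0],38],[[0,0,-80],[3.26,3.72,0],38]]'; python3 -m handwheel '[[[0,0,-6.9],[0,0,0],38],[[0,0,-6.9],[0,0,0],38],[[0,0,-6.9],[0,0,0],38]]'; python3 -c "
from h import *
from bench import optics
go(597,-322,96,51.4)
s=optics.snapshot('side');cv2.imwrite('pics/s10.png',cv2.resize(s['pixels'][60:310,170:450],None,fx=2,fy=2))"
```

```text
time: 18.58
tool_pos: [597.8, -320.4, 215.6]
tcp_rot: [-180.0, -0.3, 134.9]
ft_force: [-1.2, -1.1, -2.5]
finger_gap: 43.3
grip_force: 41.2
time: 18.95
tool_pos: [596.4, -321.9, 218.0]
tcp_rot: [-180.0, -0.1, 141.2]
ft_force: [-0.7, 0.0, -1.3]
finger_gap: 43.1
grip_force: 41.2
tcp [ 596.4 -321.9  218. ] [-1.800e+02 -1.000e-01  1.412e+02] | rot [-0.  -0.1 -0.2] shift [ -0.8   0.3 122. ] J [-33.  20.  72.   0.  88. -84.]
```

View pics/s10.png

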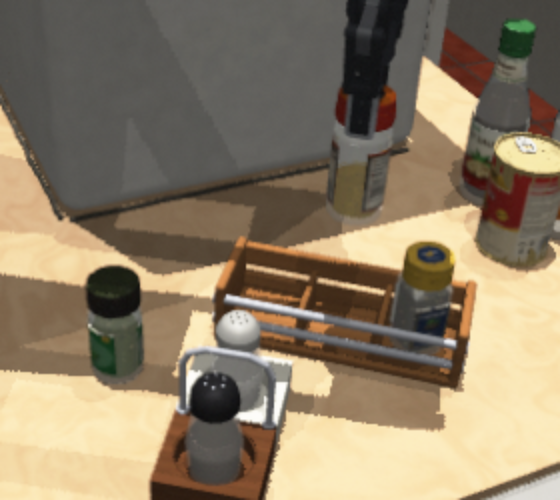

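The red jar hangs upright behind and above the rack (crop (360,160)). Before lowering, I'll check the middle bay centre from the dividers in the top view.

```bash
python3 -c "
from h import *
T=load('top0');f=lambda p:(np.array(p)+.5)/3-.5+(220,110)
for z in(40,48):
  Q=plane(T,[f(p) for p in((212,180),(262,240),(280,115),(330,172))],z);print(z,Q[:,:2].round(0).tolist(),Q.mean(0).round(1))
go(597,-322,100,51.4)"
```

```text
40 [[592.0, -277.0], [553.0, -316.0], [645.0, -319.0], [607.0, -359.0]] [ 599.1 -317.9   40. ]
48 [[589.0, -277.0], [551.0, -316.0], [642.0, -319.0], [605.0, -358.0]] [ 596.6 -317.5   48. ]
tcp [ 596.5 -322.   218.4] [-1.800e+02 -1.000e-01  1.412e+02] | rot [-0.  -0.1 -0.2] shift [ -0.5   0.3 118.4] J [-33.  20.  72.  -0.  88. -84.]
```

Converted, 121 mm is 2.42, 115 mm is 2.3.

```bash
python3 -m handwheel '[[[0,0,0],[-0.01,0,0.8],38],[[0,0,0],[-0.01,0,1.5],38],[[0,0,0],[-0.01,0,2],38],[[0,0,0],[-0.01,0,2.3],38],[[0,0,0],[-0.01,0,2.42],38],[[0,0,0],[-0.01,0,2.42],38],[[0,0,0],[-0.01,0,2.42],38]]' && python3 -m handwheel '[[[0,0,0],[0,0,0.04],38],[[0,0,0],[0,0,0.08],38],[[0,0,0],[0,0,0.12],38],[[0,0,0],[0,0,0.16],38],[[0,0,0],[0,0,0.19],38],[[0,0,0],[0,0,0.19],38]]'; python3 -c "
from h import *
from bench import optics
go(597,-322,100,51.4)
s=optics.snapshot('side');cv2.imwrite('pics/s11.png',cv2.resize(s['pixels'][60:310,170:450],None,fx=2,fy=2))"
```

```text
time: 19.88
tool_pos: [598.2, -323.0, 99.9]
tcp_rot: [180.0, 0.1, 141.3]
ft_force: [-0.0, -0.1, -1.3]
finger_gap: 43.3
grip_force: 41.2
time: 20.62
tool_pos: [597.4, -322.5, 88.9]
tcp_rot: [-180.0, 0.0, 141.4]
ft_force: [-0.4, 0.1, -0.6]
finger_gap: 43.3
grip_force: 41.3
tcp [ 597.4 -322.5   88.9] [-180.     0.   141.4] | rot [-0.  0. -0.] shift [  0.7   0.1 -11.1] J [-33.  25.  79.  -0.  75. -84.]
```

View pics/s11.png

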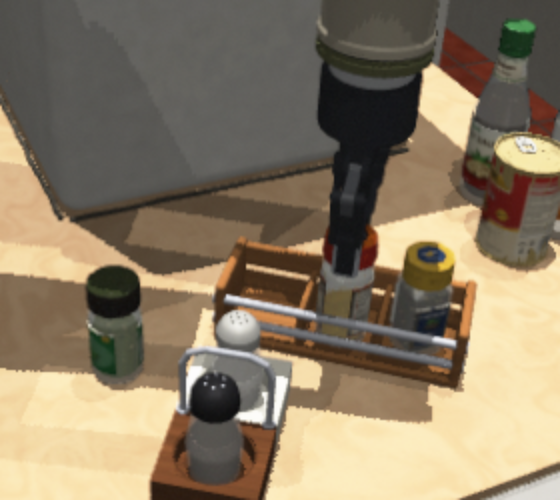

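The red jar is in the middle bay (crop (347,290)) but hasn't touched down yet. Creeping lower.

Converted, 1 mm is 0.02, 1.5 mm is 0.03.

```bash
python3 -m handwheel '[[[0,0,0],[0,0,0.02],38],[[0,0,0],[0,0,0.03],38],[[0,0,0],[0,0,0.03],38],[[0,0,0],[0,0,0.03],38]]'; python3 -m handwheel '[[[0,0,0],[0,0,0.02],38],[[0,0,0],[0,0,0.03],38],[[0,0,0],[0,0,0.03],38]]'
```

```text
time: 21.18
tool_pos: [598.0, -323.0, 88.8]
tcp_rot: [180.0, 0.1, 141.4]
ft_force: [-0.6, -0.0, 6.2]
finger_gap: 43.4
grip_force: 41.8
time: 21.55
tool_pos: [598.6, -323.4, 88.8]
tcp_rot: [180.0, 0.2, 141.4]
ft_force: [-4.2, 0.9, 14.1]
finger_gap: 43.0
grip_force: 42.4
```

```bash
python3 -m handwheel '[[[0,0,0],[0,0,-0.02],60],[[0,0,0],[0,0,-0.02],66],[[0,0,0],[0,0,-0.02],66],[[0,0,0],[0,0,-0.8],66],[[0,0,0],[0,0,-1.6],66],[[0,0,0],[0,0,-1.8],66],[[0,0,0],[0,0,-1.8],66]]'; python3 -c "
from h import *
from bench import optics
go(402.5,-288,150,51.4)"
```

```text
time: 22.42
tool_pos: [597.7, -322.7, 176.2]
tcp_rot: [180.0, 0.1, 141.4]
ft_force: [-0.0, -0.0, -1.3]
finger_gap: 66.1
grip_force: 0.0
tcp [ 597.7 -322.7  176.2] [1.800e+02 1.000e-01 1.414e+02] | rot [ 0.   0.1 -0. ] shift [174.1 -94.8  26. ] J [-33.  21.  75.  -0.  84. -84.]
```

Converted, 174 mm is 3.48, 131 mm is 2.62.

```bash
python3 -m handwheel '[[[0,0,0],[0.88,-0.48,0],66],[[0,0,0],[1.74,-0.94,0],66],[[0,0,0],[2.62,-1.42,0],66],[[0,0,0],[3.48,-1.9,0],66],[[0,0,0],[3.48,-1.9,0.52],66],[[0,0,0],[3.48,-1.9,0.52],66],[[0,0,0],[3.48,-1.9,0.52],66]]'; python3 -c "
from h import *
from bench import optics
go(402.5,-288,70,51.4)
s=optics.snapshot('side');cv2.imwrite('pics/s12.png',cv2.resize(s['pixels'][60:310,170:450],None,fx=2,fy=2))"
```

```text
time: 23.3
tool_pos: [402.1, -287.7, 149.3]
tcp_rot: [180.0, -0.1, 141.4]
ft_force: [0.0, -0.3, -0.4]
finger_gap: 66.0
grip_force: 0.0
tcp [ 402.1 -287.7  149.3] [ 1.800e+02 -1.000e-01  1.414e+02] | rot [ 0.  -0.1 -0. ] shift [-0.6  0.  79.3] J [-42.  -6. 107.   0.  79. -93.]
```

View pics/s12.png

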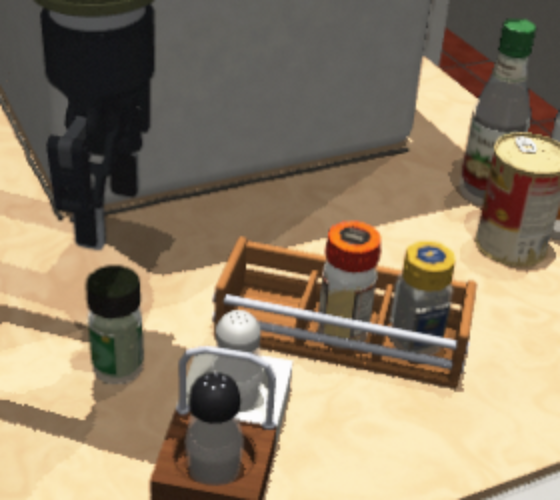

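The red jar stands upright in the middle bay (crop (350,280)), and the gripper is over the black cap (crop (113,285)). Gripping and lifting.

Converted, 79 mm is 1.58, 65 mm is 1.3.

```bash
python3 -m handwheel '[[[0,0,0],[-0.01,0,0.8],66],[[0,0,0],[-0.01,0,1.3],66],[[0,0,0],[-0.01,0,1.58],66],[[0,0,0],[-0.01,0,1.58],66],[[0,0,0],[-0.01,0,1.58],66],[[0,0,0],[-0.01,0,1.58],66]]' && python3 -m handwheel '[[[0,0,0],[0,0,0],38],[[0,0,0],[0,0,0],38],[[0,0,0],[0,0,0],38],[[0,0,0],[0,0,0],38],[[0,0,0],[0,0,0],38]]' 40 && python3 -m handwheel '[[[0,0,0],[0,0,-0.3],38],[[0,0,0],[0,0,-1],38],[[0,0,0],[0,0,-1.9],38],[[0,0,0],[0,0,-2.6],38],[[0,0,0],[0,0,-2.6],38],[[0,0,0],[0,0,-2.6],38]]';  python3 -c "
from h import *
go(543.9,-279.6,200,51.4)"
```

```text
time: 24.1
tool_pos: [403.3, -289.0, 72.1]
tcp_rot: [-180.0, 0.1, 141.4]
ft_force: [0.0, 0.5, 0.3]
finger_gap: 66.0
grip_force: 0.0
time: 24.72
tool_pos: [403.1, -288.7, 71.7]
tcp_rot: [180.0, 0.1, 141.4]
ft_force: [-0.1, 0.6, 6.5]
finger_gap: 41.7
grip_force: 40.3
time: 25.48
tool_pos: [402.2, -288.0, 200.5]
tcp_rot: [-180.0, -0.0, 141.4]
ft_force: [0.9, -0.0, -2.5]
finger_gap: 41.3
grip_force: 40.7
tcp [ 402.2 -288.   200.5] [-180.    -0.   141.4] | rot [-0. -0. -0.] shift [-105.4   95.1    0.4] J [-42.  -8. 104.  -0.  84. -93.]
```

```bash
python3 -m handwheel '[[[0,0,0],[-0.7,0.64,0],38],[[0,0,0],[-1.4,1.26,0],38],[[0,0,0],[-2.1,1.9,0],38],[[0,0,0],[-2.1,1.9,0],38],[[0,0,0],[-2.1,1.9,0],38],[[0,0,0],[-2.1,1.9,0],38]]'; python3 -c "
from h import *
from bench import optics
go(543.9,-279.6,90,51.4)
s=optics.snapshot('side');cv2.imwrite('pics/s13.png',cv2.resize(s['pixels'][60:310,170:450],None,fx=2,fy=2))"
```

```text
time: 26.22
tool_pos: [542.8, -279.7, 200.4]
tcp_rot: [-180.0, -0.1, 141.3]
ft_force: [0.4, -0.1, -1.2]
finger_gap: 41.4
grip_force: 40.8
tcp [ 542.8 -279.7  200.4] [-1.800e+02 -1.000e-01  1.413e+02] | rot [-0.  -0.1 -0.1] shift [ -0.9   0.8 110.4] J [-32.  10.  86.  -0.  84. -83.]
```

View pics/s13.png

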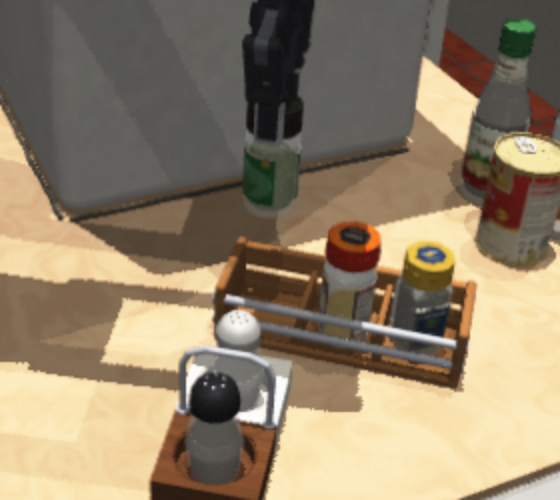

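The black jar hangs upright (crop (272,160)) above the near bay. Lowering.

The manual's scale: shifts go in units of 50 mm. Converting my numbers, 112 mm is 2.24, 110 mm is 2.2.

```bash
python3 -m handwheel '[[[0,0,0],[-0.01,0,0.8],38],[[0,0,0],[-0.01,0,1.5],38],[[0,0,0],[-0.01,0,2],38],[[0,0,0],[-0.01,0,2.2],38],[[0,0,0],[-0.01,0,2.24],38],[[0,0,0],[-0.01,0,2.24],38],[[0,0,0],[-0.01,0,2.24],38]]' && python3 -m handwheel '[[[0,0,0],[0,0,0.04],38],[[0,0,0],[0,0,0.08],38],[[0,0,0],[0,0,0.12],38],[[0,0,0],[0,0,0.16],38],[[0,0,0],[0,0,0.18],38],[[0,0,0],[0,0,0.18],38]]'; python3 -m handwheel '[[[0,0,0],[0,0,0.02],38],[[0,0,0],[0,0,0.03],38],[[0,0,0],[0,0,0.03],38]]'
```

```text
time: 27.15
tool_pos: [545.1, -280.5, 90.3]
tcp_rot: [180.0, 0.1, 141.4]
ft_force: [0.2, -0.5, -0.5]
finger_gap: 41.9
grip_force: 40.8
time: 27.9
tool_pos: [544.3, -280.0, 79.8]
tcp_rot: [180.0, 0.0, 141.4]
ft_force: [-0.7, 0.0, -0.6]
finger_gap: 41.7
grip_force: 40.9
time: 28.28
tool_pos: [545.0, -280.5, 79.8]
tcp_rot: [180.0, 0.1, 141.4]
ft_force: [-2.0, 1.8, 7.8]
finger_gap: 41.7
grip_force: 41.6
```

Seated at the expected height. Release, rise, check.

```bash
python3 -m handwheel '[[[0,0,0],[0,0,-0.01],60],[[0,0,0],[0,0,-0.01],66],[[0,0,0],[0,0,-0.01],66],[[0,0,0],[0,0,-0.8],66],[[0,0,0],[0,0,-1.8],66],[[0,0,0],[0,0,-2.6],66],[[0,0,0],[0,0,-2.6],66],[[0,0,0],[0,0,-2.6],66]]'; python3 -c "
from h import *
from bench import optics
s=optics.snapshot('side');cv2.imwrite('pics/s14.png',cv2.resize(s['pixels'][60:310,170:450],None,fx=2,fy=2))"
```

```text
time: 29.28
tool_pos: [544.0, -279.8, 207.7]
tcp_rot: [-180.0, -0.0, 141.4]
ft_force: [0.3, 1.1, 0.1]
finger_gap: 66.4
grip_force: 0.0
```

View pics/s14.png

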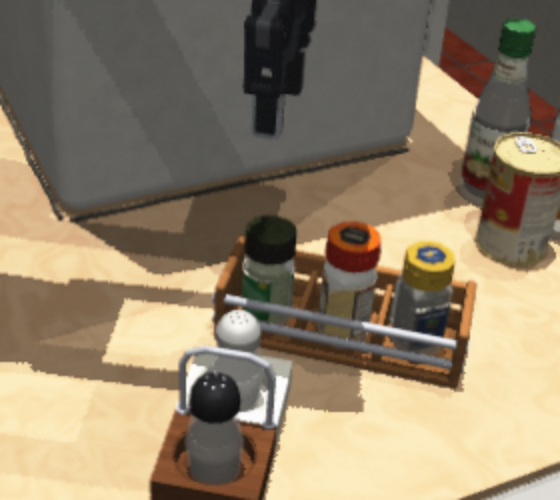

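All four stand upright in their places: black (270,270), red (352,280), salt (238,350) and pepper (215,430). The yellow jar is untouched at (428,300), and the gripper is clear.

```bash
python3 -c "
from bench import workorder
print(workorder.hand_in())"
```

```text
the job is handed in; nothing more can be done
None
```

The job is handed in at about 29 s: in the last picture the salt stood upright in the white well, the pepper in the walnut well, the red jar in the middle bay and the black jar in the near bay, with the yellow jar left in place and nothing knocked over.

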